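# Sweep loose screw caps into the collecting tray

### The arm

A 6-joint arm with a two-finger parallel gripper is mounted at the origin on the work surface. World frame = base frame: x ahead of the robot, y to its left, z up, the work surface at z = 0. Lengths are in m, angles in rad, forces in N, time in s.
With the tool pointing down it reaches from about 0.3 to 0.875 m from the base axis. Payload 6.4 kg.
Tool frame: the origin (TCP) lies between the finger pads; the fingertips stand 25 mm ahead of it and the grasp point (between the pads) lies 6 mm ahead of it; y points along the fingers, x is the direction in which the jaws open and shut, and the axes are right-handed (so a half turn about y gives the same grasp; the last joint's range is limited). The gripper opens to 85 mm and grips with 20 to 120 N. Pads are 22 mm wide; open, the fingers measure 114 mm over their backs; the gripper's body (76 mm by 85 mm) begins 54 mm behind the grasp point. The pads swing forward as they close: fully open they stand 13 mm farther back than shut.
Start: joints at [-1.547, 0.181, 1.607, -0, 1.354, -0.206], TCP at [0.131, -0.56, 0.256] pointing down, gripper open.
Joint ranges: [-2.99, 2.99], [-0.89, 2.07], [0.3, 2.58], [-1.14, 4.28], [0, 2.63], [-3.12, 3.12]. Speed limits (rad/s): [2.57, 2.57, 3.01, 3.14, 3.14, 3.14].

### API

Orientations are given as a unit quaternion [w, x, y, z].
In Python, from bench import ctrl, vision, ticket, find_in, regions_of, pinpoint gives the robot as it stands.
- The arm moves only by the tool apply_moves, never from a script. Its argument "increments" is a list of rows, each an object of numbers: "x", "y", "z": the shift along the tool's x, y, z in cm; "ax", "ay", "az": the turn, a rotation vector about the tool's x, y, z in rad; "grip": the closure, from 0 (fully open) to 1 (shut). A call has 1 to 12 rows; each row is the pose to reach, as a shift and turn from the pose measured when the call began, along the tool's axes at that moment; what a row does not reach only later rows make up. A row lasts 1/8 s, in which the tool goes at most 62.5 mm and 10.7 degrees, less where a joint would pass 70% of its speed; a pose out of reach is approached as far as the arm can. A call with a gripper value outside its range is refused whole. The fingers move at their own pace and stop on an object; the grip force is fixed at half the most. Time passes only in rows, so rows that repeat a pose let the fingers close. It gives the time, the measured TCP pose, the force and the opening at its end, in the units of the state.
- ctrl.get_obs(): the state, without advancing time (a new reading comes with each control period).
- vision.camera(name): name is "scene" or "top"; returns the picture (400x640x3 uint8, red, green, blue); there is no depth.
- vision.camera_params(name): a dict with "intrinsics" (3x3 intrinsics, pixels), "R" (3x3) and "t" (3): a world point X has camera coordinates R X + t. Camera axes: x right, y down, z forward; pixel columns grow to the right and rows downward; lengths in m; the calibration is good to about 2 mm. A picture is of the moment at which its call begins. camera_params takes no time and is no camera call.
- ticket.hand_in(): hands the job in, once; it reports no verdict.
Trained networks look in the newest picture that a camera, given by its name, has taken for a name from the list of things; names that differ only in an ending like _2 or _b are one class to them, and where a whole thing is asked for, a point or a joint stands for the part that bears it (a point fixed in the world has none). Each returns a list of dicts, best first, with "p" (0 to 1); they miss things now and then, are a little off and sometimes report something else, mostly with a low value. They report only what shows in the picture. A call takes as long as a camera call.
- find_in(camera, query): "rect" ([centre column, centre row, width, height] in pixels, round what is visible of it).
- regions_of(camera, query): "mask" (400x640 bool, what is visible of it) and "rect" ([centre column, centre row, width, height] in pixels, round what is visible of it).
- pinpoint(camera, query): "xy" ([column, row] in pixels: a listed point, or the origin of a listed thing).
The state is a dict: "time_s": time; "q": joint angles; "dq": joint speeds; "joint_efforts": joint torques, N m; "eef_pos": TCP position; "eef_rot": TCP orientation; "wrist_force": force on the tool from outside, world axes, zero at the start; "torque": the same for the moment, N m; "opening": opening from 0.0 (shut) to 1.0 (fully open).
Only numpy, scipy, OpenCV 4.12 (cv2) and the standard library are available. Lean on these libraries where they do the work, as an engineer would, in place of code of your own. Each camera call takes 0.05 s, during which the arm holds its last target.

### The job

Clear the lab bench: with your fingertips, sweep the three loose blue screw caps along the bench through the open side of the white collecting tray, until all three lie fully inside it. Do not pick the caps up, leave the two small amber vials standing where they are among the caps, and do not disturb the other glassware.

Things in the scene. Friction and masses are not known exactly. Their poses are not given: they have to be found in the camera images.
- tray: White three-walled collecting tray screwed to the bench, yellow floor. Inside 200 mm along its x by 140 mm along its y; walls 5 mm thick, 30 mm high on its +y, +x and -x sides; its -y side is an open mouth with no lip (walls end at y = -70 mm). Floor is paper-thin, level with the bench: parts slide in over it as over the bench. Origin: centre of the inside, at bench height. z up. It is turned up to about 15 degrees from the bench axes.
- cap0_center (a point): Centre (8 mm above the underside) of loose blue ribbed screw cap 0, a solid plastic disc 32 mm in diameter, 16 mm high, 11 to 20 g, lying flat on the bench; all three caps are alike and slide freely.
- cap1_center (a point): Centre (8 mm above the underside) of loose blue ribbed screw cap 1, a solid plastic disc 32 mm in diameter, 16 mm high, 11 to 20 g, lying flat on the bench; all three caps are alike and slide freely.
- cap2_center (a point): Centre (8 mm above the underside) of loose blue ribbed screw cap 2, a solid plastic disc 32 mm in diameter, 16 mm high, 11 to 20 g, lying flat on the bench; all three caps are alike and slide freely.
- vial0_center (a point): Centre (23 mm above the bench) of small amber glass vial 0 with black cap, standing loose among the blue caps: 22 mm in diameter, 46 mm high, about 30 g, easily toppled. Its z axis is upright.
- vial1_center (a point): Centre (23 mm above the bench) of small amber glass vial 1 with black cap, standing loose among the blue caps: 22 mm in diameter, 46 mm high, about 30 g, easily toppled. Its z axis is upright.
- dispenser0: Amber reagent bottle with white dispenser on top, 92 mm in diameter, 272 mm high, spout to one side; bystander. Origin at centre of its underside.
- dispenser1: Black reagent bottle with white dispenser on top, same size as the amber one; bystander. Origin at centre of its underside.
- flask: Stoppered conical glass flask, 84 mm wide at the foot, 134 mm high, orange stopper; bystander. Origin at centre of its underside.
- beaker: Glass beaker, 70 mm in diameter, 90 mm high; bystander. Origin at centre of its underside.
- dish: White porcelain dish, 80 mm in diameter, 30 mm high; bystander. Origin at centre of its underside.

How it is judged:
By the outcome, as a careful person would: the job done as asked, in the order asked, and still so for the second after the job is handed in, with the robot touching nothing.
It also fails if it takes over 67 s, if anything falls off the work surface, if the arm or the gripper's body presses on something with over 40 N, if the wrist force passes 120 N, or if a joint passes its speed limit or range.

## Working session

There is one attempt and no reset: what is moved stays moved. The work goes in short steps, Python scripts to look and compute and a tool call to move; the robot and the scene stay as the last step left them, time stands still between calls to the robot, and variables do not carry over. Pictures are saved under pics/ and viewed, and the job is handed in when it is done.

Besides the shell and the picture viewer there is one more tool, called after "Call:" as name(argument=value, ...), one argument or row to a line, values as JSON. apply_moves: Moves the arm, as the interface text tells. Its arguments: {"type":"object","properties":{"increments":{"type":"array","items":{"type":"object","properties":{"x":{"type":"number"},"y":{"type":"number"},"z":{"type":"number"},"ax":{"type":"number"},"ay":{"type":"number"},"az":{"type":"number"},"grip":{"type":"number"}}}}},"required":["increments"]}

```bash
ls; mkdir -p pics; python3 - <<'E'
from bench import ctrl, vision
import cv2
print(ctrl.get_obs())
for n in ["scene","top"]:
    im=vision.camera(n); cv2.imwrite(f"pics/{n}0.png",im[:,:,::-1]); p=vision.camera_params(n); print(n,p)
E
```

```text
pics
{'time_s': 0.0, 'q': array([-1.54734878e+00,  1.81568452e-01,  1.60803937e+00, -2.06952164e-05,
        1.35381706e+00, -2.06312644e-01]), 'dq': array([-0.0019054 ,  0.00080898,  0.00063951, -0.00041513, -0.00041773,
       -0.0008321 ]), 'joint_efforts': array([ 6.37211269e-04, -4.44868577e+01, -3.51333046e+01, -2.04191241e-05,
        9.05719469e-03, -3.29674293e-06]), 'eef_pos': array([ 0.13094412, -0.55934495,  0.25535356]), 'eef_rot': array([ 0.5545122 , -0.55352541,  0.43980887, -0.43896924]), 'wrist_force': array([-0.32061089, -0.41329169, -0.914465  ]), 'torque': array([-0.01346103,  0.00351447,  0.00570601]), 'opening': 0.9994246340504599}
scene {'intrinsics': array([[483.8942977 ,   0.        , 310.37287211],
       [  0.        , 483.8942977 , 194.6648849 ],
       [  0.        ,   0.        ,   1.        ]]), 'R': array([[ 0.68111439,  0.73201021, -0.01562796],
       [ 0.58202581, -0.55426139, -0.59501283],
       [-0.44421744,  0.39617593, -0.80356425]]), 't': array([-0.41219601, -0.31434675,  1.72085997])}
top {'intrinsics': array([[418.90330868,   0.        , 317.65701191],
       [  0.        , 418.90330868, 200.89644805],
       [  0.        ,   0.        ,   1.        ]]), 'R': array([[ 0.00948742, -0.99995167, -0.00257816],
       [-0.99915759, -0.00937688, -0.03995228],
       [ 0.03992618,  0.00295503, -0.99919826]]), 't': array([0.00762761, 0.59834276, 1.40785091])}
```

View pics/scene0.png

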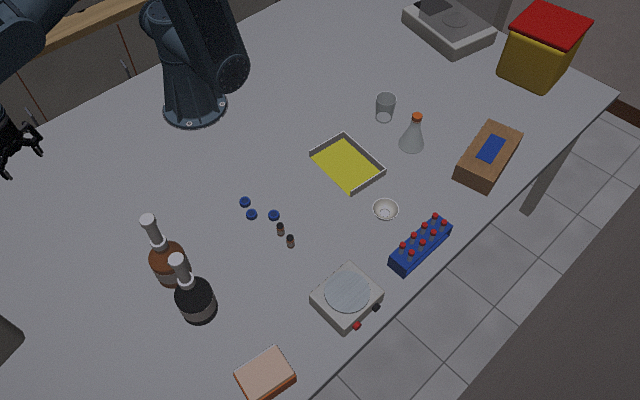

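View pics/top0.png

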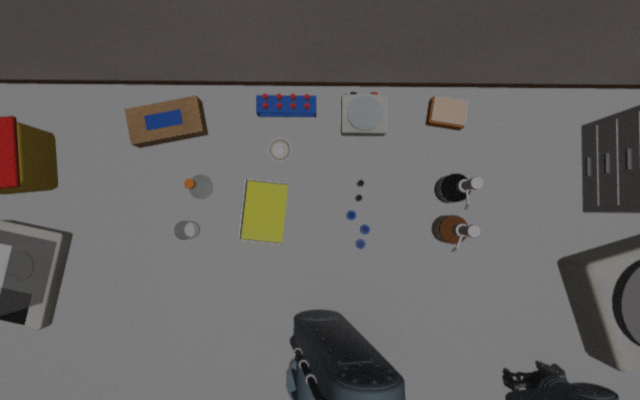

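The pictures show three blue caps (top view about (351,215), (364,229), (360,244)), two vials at (361,183) and (359,198), and the tray at (265,211), with its open mouth apparently on the right (-y world). Next I measure.

```bash
cat > h.py <<'E'
import numpy as np, cv2
from bench import ctrl, vision, ticket, find_in, regions_of, pinpoint
from scipy.spatial.transform import Rotation as Ro
def ray(cam,uv,z):
    p=vision.camera_params(cam);K,R,t=p["intrinsics"],p["R"],p["t"]
    d=R.T@np.linalg.inv(K)@np.array([uv[0],uv[1],1.]);c=-R.T@t
    return c+d*(z-c[2])/d[2]
def proj(cam,X):
    p=vision.camera_params(cam);x=p["intrinsics"]@(p["R"]@np.array(X)+p["t"]);return x[:2]/x[2]
def blobs(cam,im,z=0.012):
    hsv=cv2.cvtColor(im,cv2.COLOR_RGB2HSV)
    m=cv2.inRange(hsv,(105,120,40),(125,255,255))
    n,l,s,c=cv2.connectedComponentsWithStats(m)
    return [(c[i].round(1),s[i,4],ray(cam,c[i],z)[:3].round(4)) for i in range(1,n) if s[i,4]>8]
E
python3 - <<'E'
from h import *
np.set_printoptions(suppress=True,precision=4)
Z=dict(tray=0,cap0_center=.008,vial0_center=.023,dish=0,flask=0,beaker=0,dispenser0=0,dispenser1=0)
for cam in ["top","scene"]:
    im=vision.camera(cam)
    for b in blobs(cam,im): print(cam,b)
    hsv=cv2.cvtColor(im,cv2.COLOR_RGB2HSV)
    for q,z in Z.items():
        for r in pinpoint(cam,q):
            if r["p"]>.3: print(cam,q,round(r["p"],2),np.array(r["xy"]).round(1),ray(cam,r["xy"],z))
    m=cv2.inRange(hsv,(25,150,80),(35,255,255)); n,l,s,c=cv2.connectedComponentsWithStats(m)
    for i in range(1,n):
        if s[i,4]>500:
            r=cv2.minAreaRect(np.argwhere(l==i)[:,::-1].astype(np.float32)); print(cam,s[i],[ray(cam,p,0)[:2] for p in cv2.boxPoints(r)])
    cv2.imwrite(f"pics/{cam}_crop.png",cv2.resize(im[140:270,220:420] if cam=="top" else im[120:260,220:420],None,fx=4,fy=4,interpolation=cv2.INTER_CUBIC)[:,:,::-1])
print(ctrl.get_obs()["time_s"])
E
```

```text
top (array([286.5, 106.6]), np.int32(954), array([0.9201, 0.1229, 0.012 ]))
top (array([163. , 119.4]), np.int32(504), array([0.8722, 0.5446, 0.012 ]))
top (array([351. , 214.7]), np.int32(56), array([ 0.5526, -0.1   ,  0.012 ]))
top (array([364.6, 229. ]), np.int32(55), array([ 0.5048, -0.1461,  0.012 ]))
top (array([359., 245.]), np.int32(22), array([ 0.4505, -0.1275,  0.012 ]))
top cap0_center 0.46 [363.1 228.7] [ 0.5056 -0.1416  0.008 ]
top vial0_center 0.61 [359.7 180.3] [ 0.6686 -0.1277  0.023 ]
top dish 0.9 [277.8 148.4] [0.778 0.152 0.   ]
top flask 0.57 [201.8 185.3] [0.6485 0.4107 0.    ]
top flask 0.41 [263.7 210.5] [0.5642 0.1973 0.    ]
top beaker 0.73 [196.5 228.4] [0.5009 0.4257 0.    ]
top dispenser0 0.65 [446.2 188.9] [ 0.6439 -0.4258  0.    ]
top dispenser0 0.64 [444.9 225.2] [ 0.5199 -0.421   0.    ]
top dispenser1 0.65 [446.2 188.9] [ 0.6439 -0.4258  0.    ]
top dispenser1 0.64 [444.9 225.2] [ 0.5199 -0.421   0.    ]
top [ 243  182   43   58 1906] [array([0.4809, 0.2742]), array([0.6649, 0.2543]), array([0.6491, 0.1183]), array([0.4653, 0.1389])]
scene (array([490
[... 336 characters left out ...]
t32(1162), array([0.9207, 0.1247, 0.012 ]))
scene tray 0.85 [343.4 163.5] [0.5527 0.1936 0.    ]
scene cap0_center 0.41 [251.5 214.4] [ 0.5082 -0.1473  0.008 ]
scene vial0_center 0.47 [290.3 246.1] [ 0.6752 -0.141   0.023 ]
scene dish 0.86 [383.9 211.7] [0.7675 0.1475 0.    ]
scene flask 0.91 [413.4 140.5] [0.6428 0.4323 0.    ]
scene flask 0.5 [385.5 213.7] [0.7756 0.1456 0.    ]
scene beaker 0.96 [382.8 117.1] [0.4991 0.441  0.    ]
scene dispenser0 0.96 [198.2 310. ] [ 0.6429 -0.4351  0.    ]
scene dispenser1 0.96 [198.2 310. ] [ 0.6429 -0.4351  0.    ]
scene [ 310  138   70   58 1888] [array([0.4585, 0.1345]), array([0.431 , 0.2836]), array([0.6522, 0.2534]), array([0.669 , 0.1152])]
1.0
```

View pics/top_crop.png

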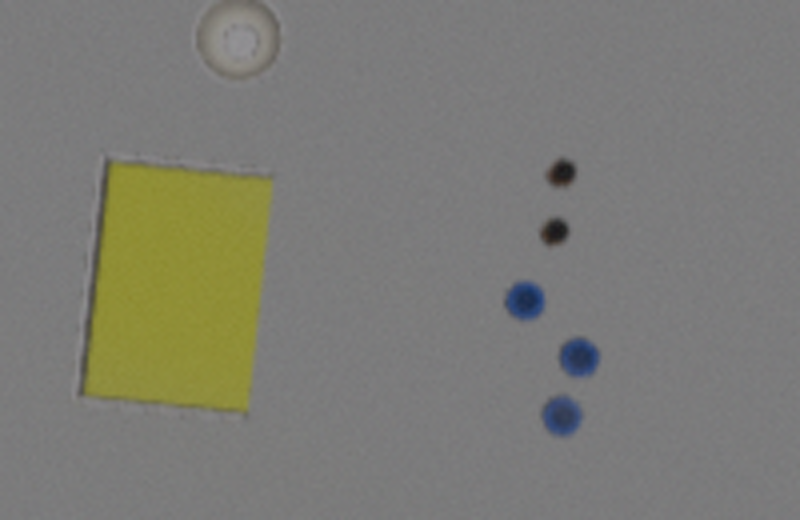

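View pics/scene_crop.png

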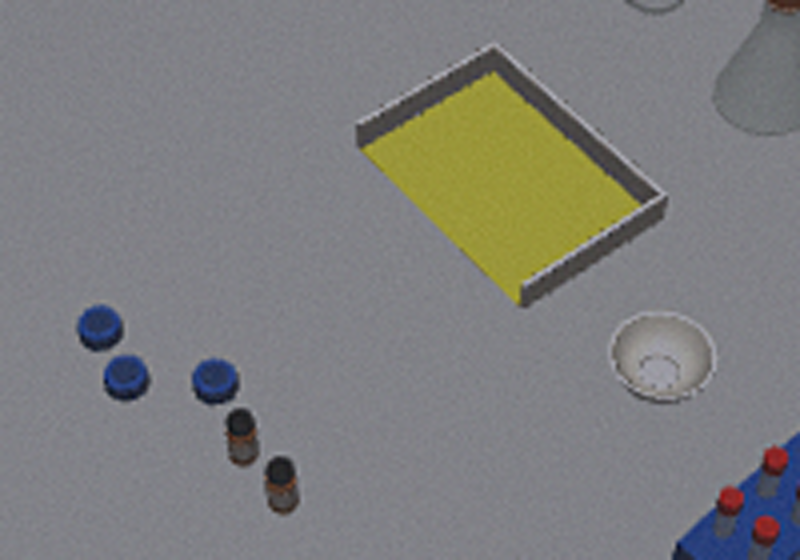

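```bash
cat >> h.py <<'E'
def caps(cam,im,lo=(100,90,30)):
    hsv=cv2.cvtColor(im,cv2.COLOR_RGB2HSV); m=cv2.inRange(hsv,lo,(130,255,255))
    n,l,s,c=cv2.connectedComponentsWithStats(m)
    return [(c[i].round(1),s[i,4],ray(cam,c[i],0.013 if cam=="top" else .010)[:2].round(4)) for i in range(1,n) if 15<s[i,4]<200]
def vials(cam,im):
    # dark caps near the vials
    g=im.max(2); m=((g<60)*255).astype(np.uint8)
    n,l,s,c=cv2.connectedComponentsWithStats(m)
    return [(c[i].round(1),s[i,4],ray(cam,c[i],0.046 if cam=="top" else .04)[:2].round(4)) for i in range(1,n) if 6<s[i,4]<150]
E
python3 - <<'E'
from h import *
np.set_printoptions(suppress=True,precision=4)
for cam in ["top","scene"]:
    im=vision.camera(cam)
    print(cam,caps(cam,im)); print(vials(cam,im))
o=ctrl.get_obs()
w=o["eef_rot"];M=Ro.from_quat([w[1],w[2],w[3],w[0]]).as_matrix();print(M)
for ang in (0,np.pi):
    # desired tool: y=-Z ; x=+-X
    x=np.array([np.cos(ang),0,0]);y=np.array([0,0,-1.]);D=np.column_stack([x,y,np.cross(x,y)])
    print(D,Ro.from_matrix(M.T@D).as_rotvec(),M.T@(np.array([.505,-.19,.12])-o["eef_pos"])*100)
E
```

```text
top [(array([351.1, 214.8]), np.int32(66), array([ 0.552 , -0.1001])), (array([364.6, 229. ]), np.int32(62), array([ 0.5046, -0.1462])), (array([360.1, 243.7]), np.int32(61), array([ 0.4552, -0.1313]))]
[(array([436.1, 119.4]), np.int32(93), array([ 0.8723, -0.3789])), (array([ 16.7, 150.8]), np.int32(96), array([0.7544, 1.017 ])), (array([358.5, 134. ]), np.int32(14), array([ 0.821 , -0.1207])), (array([ 42. , 138.4]), np.int32(7), array([0.7967, 0.934 ])), (array([ 45. , 142.6]), np.int32(10), array([0.7828, 0.9235])), (array([360.2, 182.7]), np.int32(20), array([ 0.6585, -0.127 ])), (array([466.1, 184.8]), np.int32(54), array([ 0.6549, -0.4778])), (array([ 31.6, 188.9]), np.int32(25), array([0.6279, 0.9626])), (array([ 44.8, 188.3]), np.int32(12), array([0.6301, 0.9189])), (array([358.6, 197.4]), np.int32(20), array([ 0.6099, -0.1223])), (array([453.8, 228.8]), np.int32(25), array([ 0.5089, -0.4363])), (array([ 41.5, 227.4]), np.int32(8), array([0.5007, 0.9251])), (array([463.3, 230.1]), np.int32(53), array([ 0.5051, -0.4678])), (array([ 53.5, 229.9]), np.int32(10), array([0.4928,
[... 2834 characters left out ...]
ay([ 0.6614, -0.1302])), (array([166.6, 245.3]), np.int32(23), array([ 0.4464, -0.3931])), (array([186.6, 264.3]), np.int32(76), array([ 0.5338, -0.3866])), (array([396.4, 267.5]), np.int32(126), array([0.9259, 0.0138])), (array([165. , 272.2]), np.int32(43), array([ 0.5141, -0.4417])), (array([375.6, 306.9]), np.int32(54), array([ 0.9635, -0.1082])), (array([358.3, 327.1]), np.int32(7), array([ 0.97 , -0.178]))]
[[ 0.2277  0.      0.9737]
 [-0.9737 -0.      0.2277]
 [ 0.     -1.      0.    ]]
[[ 1.  0. -0.]
 [ 0.  0.  1.]
 [ 0. -1.  0.]] [ 0.     -1.3411  0.    ] [-27.5016  13.628   44.8422]
[[-1.  0. -0.]
 [ 0.  0. -1.]
 [ 0. -1. -0.]] [-0.      1.8005  0.    ] [-27.5016  13.628   44.8422]
```

Measured positions, with the two cameras agreeing to about 2–3 mm:

| Thing | x (m) | y (m) |
|---|---|---|
| Cap A | 0.553 | -0.101 |
| Cap B | 0.5055 | -0.147 |
| Cap C | 0.4565 | -0.133 |
| Vial 1 | 0.611 | -0.123 |
| Vial 2 | 0.660 | -0.129 |

The tray mouth runs from (0.459, 0.134) to (0.669, 0.115), facing -y. I'll move to a point above and behind cap B.

Call:
apply_moves(
  increments=[
    {"x":-4,"z":4.5,"ay":-0.15,"grip":0.8},
    {"x":-8,"z":9.5,"ay":-0.3,"grip":0.8},
    {"x":-12,"z":15,"ay":-0.45,"grip":0.8},
    {"x":-16.5,"z":20,"ay":-0.6,"grip":0.8},
    {"x":-18.5,"z":25,"ay":-0.75,"grip":0.8},
    {"x":-20.5,"z":30,"ay":-0.9,"grip":0.8},
    {"x":-22.5,"z":34,"ay":-1.05,"grip":0.8},
    {"x":-24.5,"z":38.5,"ay":-1.2,"grip":0.8},
    {"x":-26.5,"z":42.5,"ay":-1.341,"grip":0.8},
    {"x":-27.5,"z":44.8,"ay":-1.341,"grip":0.8},
    {"x":-27.5,"y":5,"z":44.8,"ay":-1.341,"grip":0.8},
    {"x":-27.5,"y":10,"z":44.8,"ay":-1.341,"grip":0.8},
  ],
)

```text
invalid input
```

```bash
python3 - <<'E'
from h import *
o=ctrl.get_obs();print(o)
for cam in ["top","scene"]:
    im=vision.camera(cam)
    c=im[120:290,230:430] if cam=="top" else im[100:260,180:400]
    cv2.imwrite(f"pics/{cam}1.png",cv2.resize(c,None,fx=3.5,fy=3.5,interpolation=cv2.INTER_CUBIC)[:,:,::-1])
E
```

```text
{'time_s': 1.1, 'q': array([-1.54731188e+00,  1.80808441e-01,  1.60700404e+00,  4.70824764e-06,
        1.35377149e+00, -2.06250602e-01]), 'dq': array([ 7.39337198e-05,  1.99020971e-04, -1.15777000e-03, -5.02354662e-04,
       -1.16482694e-04, -4.17552907e-04]), 'joint_efforts': array([-9.89356522e-05, -4.44853878e+01, -3.51688564e+01, -4.26347196e-04,
        5.98140468e-04,  1.00403406e-05]), 'eef_pos': array([ 0.13098527, -0.55990283,  0.25628175]), 'eef_rot': array([-0.55401099,  0.55401363, -0.43939451,  0.43940094]), 'wrist_force': array([ 0.25883992, -0.39723152, -0.41856539]), 'torque': array([ 0.01248616, -0.00511633, -0.01322376]), 'opening': 1.0006949542664065}
```

View pics/scene1.png

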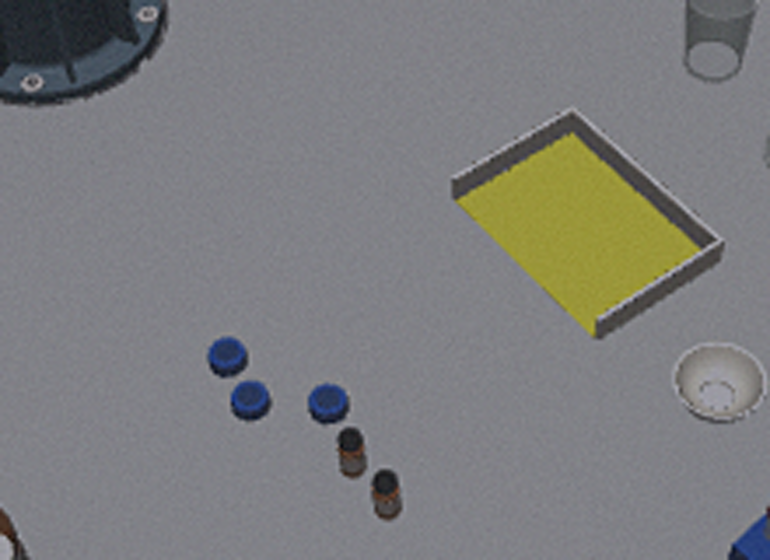

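The call was refused and the arm didn't move; the caps are unchanged in the picture. I'll test a short call with every field filled in.

Call:
apply_moves(
  increments=[
    {"x":-4.0,"y":0.0,"z":4.5,"ax":0.0,"ay":-0.15,"az":0.0,"grip":0.8},
  ],
)

```text
time_s: 1.32
eef_pos: [0.1644, -0.5123, 0.2561]
eef_rot: [-0.585, 0.586, -0.397, 0.397]
wrist_force: [1.2, 0.0, 0.6]
opening: 0.817
```

```bash
cat >> h.py <<'E'
def totool(pts):
    o=ctrl.get_obs();w=o["eef_rot"];M=Ro.from_quat([w[1],w[2],w[3],w[0]]).as_matrix()
    D=np.array([[1,0,0],[0,0,1],[0,-1,0.]])
    print("t",o["time_s"],"pos",o["eef_pos"].round(4),"op",round(o["opening"],3),"F",o["wrist_force"].round(1)); print("turn",Ro.from_matrix(M.T@D).as_rotvec().round(3))
    for p in pts: print(p,(M.T@(np.array(p)-o["eef_pos"])*100).round(2))
E
python3 -c "
from h import *
totool([(.3,-.35,.25),(.505,-.2,.25),(.505,-.2,.12)])"
```

```text
t 1.325 pos [ 0.1644 -0.5123  0.2561] op 0.817 F [1.2 0.  0.6]
turn [ 1.000e-03 -1.192e+00  0.000e+00]
(0.3, -0.35, 0.25) [-10.06   0.59  18.61]
(0.505, -0.2, 0.25) [-16.41   0.57  43.2 ]
(0.505, -0.2, 0.12) [-16.42  13.57  43.21]
```

Call:
apply_moves(
  increments=[
    {"x":-3.0,"y":0.5,"z":5.0,"ax":0.0,"ay":-0.15,"az":0.0,"grip":0.8},
    {"x":-6.0,"y":0.5,"z":10.0,"ax":0.0,"ay":-0.3,"az":0.0,"grip":0.8},
    {"x":-9.0,"y":0.5,"z":15.0,"ax":0.0,"ay":-0.45,"az":0.0,"grip":0.8},
    {"x":-10.5,"y":0.5,"z":20.0,"ax":0.0,"ay":-0.6,"az":0.0,"grip":0.8},
    {"x":-12.0,"y":0.5,"z":25.5,"ax":0.0,"ay":-0.75,"az":0.0,"grip":0.8},
    {"x":-13.5,"y":0.5,"z":31.0,"ax":0.0,"ay":-0.9,"az":0.0,"grip":0.8},
    {"x":-15.0,"y":0.5,"z":36.5,"ax":0.0,"ay":-1.05,"az":0.0,"grip":0.8},
    {"x":-16.4,"y":0.5,"z":42.0,"ax":0.0,"ay":-1.19,"az":0.0,"grip":0.8},
    {"x":-16.4,"y":4.0,"z":43.2,"ax":0.0,"ay":-1.19,"az":0.0,"grip":0.8},
    {"x":-16.4,"y":9.0,"z":43.2,"ax":0.0,"ay":-1.19,"az":0.0,"grip":0.8},
    {"x":-16.4,"y":13.5,"z":43.2,"ax":0.0,"ay":-1.19,"az":0.0,"grip":0.8},
    {"x":-16.4,"y":13.5,"z":43.2,"ax":0.0,"ay":-1.19,"az":0.0,"grip":0.8},
  ],
)

```text
time_s: 2.82
eef_pos: [0.5025, -0.1985, 0.1172]
eef_rot: [0.708, -0.706, 0.003, 0.002]
wrist_force: [0.1, -0.3, 0.1]
opening: 0.199
```

```bash
python3 - <<'E'
from h import *
totool([(.5065,-.19,.07),(.5065,-.19,.03)])
for cam in ["scene"]:
    im=vision.camera(cam)
    c=im[100:260,180:400]
    cv2.imwrite(f"pics/{cam}2.png",cv2.resize(c,None,fx=3.5,fy=3.5,interpolation=cv2.INTER_CUBIC)[:,:,::-1])
E
```

```text
t 2.825 pos [ 0.5025 -0.1985  0.1172] op 0.199 F [ 0.1 -0.3  0.1]
turn [-0.004 -0.002 -0.007]
(0.5065, -0.19, 0.07) [0.44 4.72 0.83]
(0.5065, -0.19, 0.03) [0.47 8.72 0.82]
```

View pics/scene2.png

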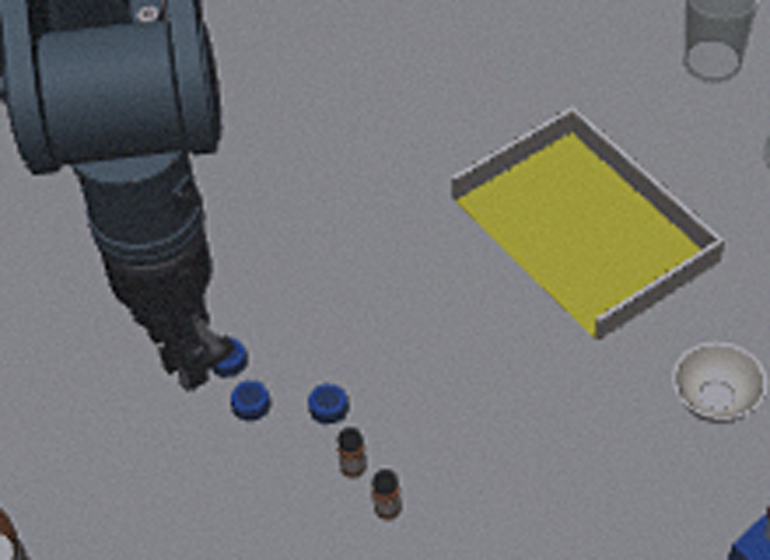

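The shut fingers sit above and behind the caps, at about (205,365) in the zoomed view, and all three caps and both vials are untouched. Next I lower behind cap B.

Call:
apply_moves(
  increments=[
    {"x":0.45,"y":4.0,"z":0.6,"ax":0.0,"ay":0.0,"az":-0.007,"grip":0.8},
    {"x":0.45,"y":7.0,"z":0.6,"ax":0.0,"ay":0.0,"az":-0.007,"grip":0.8},
    {"x":0.45,"y":8.5,"z":0.6,"ax":0.0,"ay":0.0,"az":-0.007,"grip":0.8},
    {"x":0.45,"y":8.5,"z":0.6,"ax":0.0,"ay":0.0,"az":-0.007,"grip":0.8},
  ],
)

```text
time_s: 3.38
eef_pos: [0.509, -0.1941, 0.0358]
eef_rot: [0.707, -0.707, -0.001, -0.002]
wrist_force: [0.5, -0.2, -0.1]
opening: 0.201
```

```bash
python3 - <<'E'
from h import *
totool([(.5060,-.06,.031),(.566,.15,.031)])
for cam in ["scene","top"]:
    im=vision.camera(cam)
    c=im[170:260,200:320] if cam=="scene" else im[160:290,280:430]
    cv2.imwrite(f"pics/{cam}3.png",cv2.resize(c,None,fx=4.5,fy=4.5,interpolation=cv2.INTER_CUBIC)[:,:,::-1])
E
```

```text
t 3.375 pos [ 0.509  -0.1941  0.0358] op 0.201 F [ 0.5 -0.2 -0.1]
turn [-0.    -0.002  0.005]
(0.506, -0.06, 0.031) [-0.33  0.48 13.41]
(0.566, 0.15, 0.031) [ 5.63  0.52 34.42]
```

View pics/scene3.png

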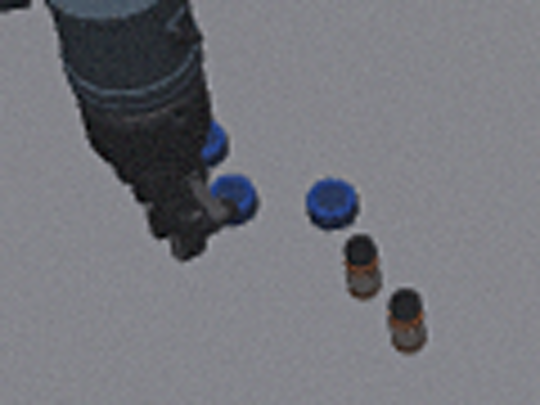

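View pics/top3.png

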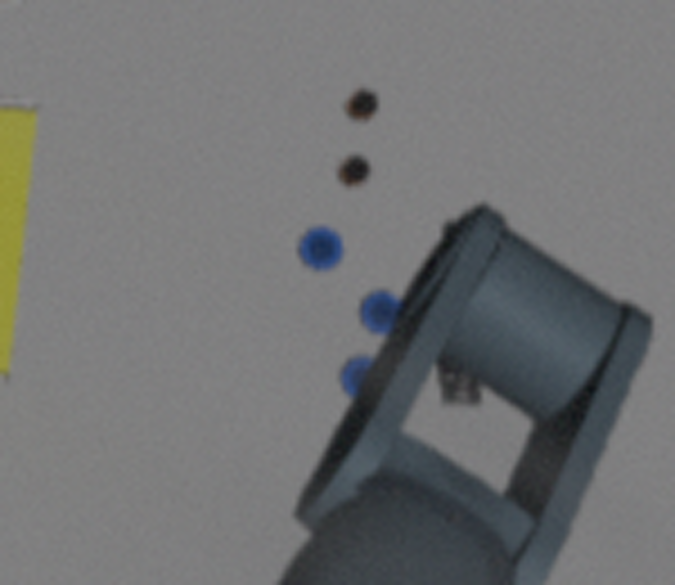

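The fingers are just behind cap B without touching it, and caps and vials stand as before. Pushing B, straight first and then angled towards the tray.

Call:
apply_moves(
  increments=[
    {"x":-0.25,"y":0.55,"z":0.0,"ax":0.0,"ay":0.0,"az":0.005,"grip":0.8},
    {"x":-0.25,"y":0.55,"z":1.0,"ax":0.0,"ay":0.0,"az":0.005,"grip":0.8},
    {"x":-0.25,"y":0.55,"z":2.0,"ax":0.0,"ay":0.0,"az":0.005,"grip":0.8},
    {"x":-0.25,"y":0.55,"z":3.5,"ax":0.0,"ay":0.0,"az":0.005,"grip":0.8},
    {"x":-0.25,"y":0.55,"z":5.0,"ax":0.0,"ay":0.0,"az":0.005,"grip":0.8},
    {"x":-0.25,"y":0.55,"z":7.0,"ax":0.0,"ay":0.0,"az":0.005,"grip":0.8},
    {"x":-0.25,"y":0.55,"z":9.0,"ax":0.0,"ay":0.0,"az":0.005,"grip":0.8},
    {"x":-0.25,"y":0.55,"z":11.0,"ax":0.0,"ay":0.0,"az":0.005,"grip":0.8},
    {"x":-0.25,"y":0.55,"z":13.0,"ax":0.0,"ay":0.0,"az":0.005,"grip":0.8},
    {"x":0.15,"y":0.55,"z":14.5,"ax":0.0,"ay":0.0,"az":0.005,"grip":0.8},
    {"x":0.4,"y":0.55,"z":15.5,"ax":0.0,"ay":0.0,"az":0.005,"grip":0.8},
    {"x":0.4,"y":0.55,"z":15.5,"ax":0.0,"ay":0.0,"az":0.005,"grip":0.8},
  ],
)

```text
time_s: 4.97
eef_pos: [0.5144, -0.039, 0.0311]
eef_rot: [-0.707, 0.707, 0.0, 0.001]
wrist_force: [-0.0, 0.1, -0.9]
opening: 0.199
```

```bash
cat >> h.py <<'E'
def snap(n):
    im=vision.camera("scene");print("scene",caps("scene",im));a=im[110:260,190:400]
    im=vision.camera("top");print("top",caps("top",im));b=im[130:280,225:405]
    cv2.imwrite(f"pics/{n}.png",np.hstack([cv2.resize(a,(420,300)),cv2.resize(b,(360,300))])[:,:,::-1])
E
python3 - <<'E'
from h import *
totool([(.5060,-.06,.031),(.566,.17,.031)])
snap("s4")
E
```

```text
t 4.975 pos [ 0.5144 -0.039   0.0311] op 0.199 F [-0.   0.1 -0.9]
turn [ 0.001 -0.001  0.002]
(0.506, -0.06, 0.031) [-0.83  0.01 -2.1 ]
(0.566, 0.17, 0.031) [ 5.15  0.   20.9 ]
scene [(array([12.6, 19.5]), np.int32(59), array([-0.9609, -0.2561])), (array([ 3.1, 34.3]), np.int32(112), array([-0.8868, -0.3268])), (array([244.4, 201.6]), np.int32(92), array([ 0.4584, -0.1342])), (array([273.1, 214.7]), np.int32(96), array([ 0.5542, -0.1026]))]
top [(array([351.2, 214.3]), np.int32(56), array([ 0.554 , -0.1008])), (array([361.2, 244.2]), np.int32(46), array([ 0.4536, -0.1349]))]
```

View pics/s4.png

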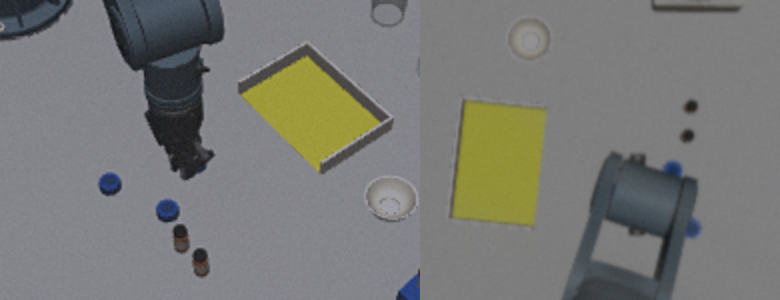

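Cap B is captive in front of the fingers (blue sliver at (200,165) in the left half), and A, C and both vials haven't moved. I'll carry on into the tray.

Call:
apply_moves(
  increments=[
    {"x":0.2,"y":0.0,"z":1.0,"ax":0.0,"ay":0.0,"az":0.0,"grip":0.8},
    {"x":0.7,"y":0.0,"z":3.0,"ax":0.0,"ay":0.0,"az":0.0,"grip":0.8},
    {"x":1.2,"y":0.0,"z":5.0,"ax":0.0,"ay":0.0,"az":0.0,"grip":0.8},
    {"x":1.7,"y":0.0,"z":7.0,"ax":0.0,"ay":0.0,"az":0.0,"grip":0.8},
    {"x":2.2,"y":0.0,"z":9.0,"ax":0.0,"ay":0.0,"az":0.0,"grip":0.8},
    {"x":2.7,"y":0.0,"z":11.0,"ax":0.0,"ay":0.0,"az":0.0,"grip":0.8},
    {"x":3.2,"y":0.0,"z":13.0,"ax":0.0,"ay":0.0,"az":0.0,"grip":0.8},
    {"x":3.7,"y":0.0,"z":15.0,"ax":0.0,"ay":0.0,"az":0.0,"grip":0.8},
    {"x":4.2,"y":0.0,"z":17.0,"ax":0.0,"ay":0.0,"az":0.0,"grip":0.8},
    {"x":4.7,"y":0.0,"z":19.0,"ax":0.0,"ay":0.0,"az":0.0,"grip":0.8},
    {"x":5.0,"y":0.0,"z":20.3,"ax":0.0,"ay":0.0,"az":0.0,"grip":0.8},
    {"x":5.1,"y":0.0,"z":20.8,"ax":0.0,"ay":0.0,"az":0.0,"grip":0.8},
  ],
)

```text
time_s: 6.58
eef_pos: [0.5656, 0.169, 0.0309]
eef_rot: [-0.707, 0.707, 0.0, 0.001]
wrist_force: [0.3, -0.5, -0.8]
opening: 0.204
```

```bash
python3 - <<'E'
from h import *
totool([(.566,.14,.09),(.5545,-.148,.09)])
snap("s5")
E
```

```text
t 6.575 pos [0.5656 0.169  0.0309] op 0.204 F [ 0.3 -0.5 -0.8]
turn [ 0.001 -0.001  0.001]
(0.566, 0.14, 0.09) [ 0.05 -5.91 -2.91]
(0.5545, -0.148, 0.09) [ -1.08  -5.88 -31.71]
scene [(array([10.1, 19.2]), np.int32(56), array([-0.9708, -0.2627])), (array([21.6, 19.8]), np.int32(20), array([-0.9325, -0.2291])), (array([ 2.8, 35.8]), np.int32(98), array([-0.8775, -0.3316])), (array([244.3, 201.5]), np.int32(90), array([ 0.4578, -0.1345])), (array([273.1, 214.7]), np.int32(95), array([ 0.5544, -0.1025]))]
top [(array([351. , 214.9]), np.int32(67), array([ 0.5519, -0.0999])), (array([360.3, 243.7]), np.int32(61), array([ 0.4552, -0.1318]))]
```

View pics/s5.png

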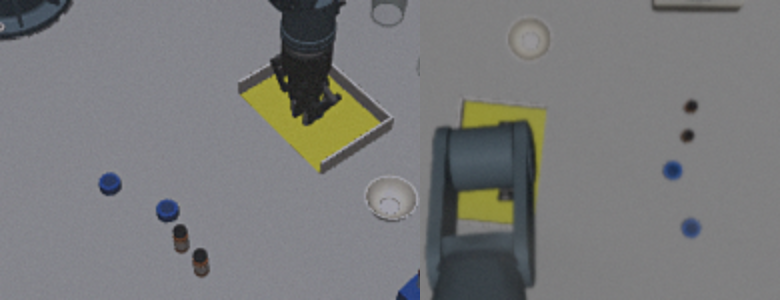

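B isn't visible because the arm hides it. I'll back off, lift and go back behind cap A.

Call:
apply_moves(
  increments=[
    {"x":0.0,"y":0.0,"z":-2.0,"ax":0.0,"ay":0.0,"az":0.0,"grip":0.8},
    {"x":0.0,"y":-4.0,"z":-3.0,"ax":0.0,"ay":0.0,"az":0.0,"grip":0.8},
    {"x":0.0,"y":-9.0,"z":-5.0,"ax":0.0,"ay":0.0,"az":0.0,"grip":0.8},
    {"x":-0.2,"y":-9.0,"z":-10.0,"ax":0.0,"ay":0.0,"az":0.0,"grip":0.8},
    {"x":-0.4,"y":-9.0,"z":-15.0,"ax":0.0,"ay":0.0,"az":0.0,"grip":0.8},
    {"x":-0.6,"y":-9.0,"z":-20.0,"ax":0.0,"ay":0.0,"az":0.0,"grip":0.8},
    {"x":-0.8,"y":-9.0,"z":-25.0,"ax":0.0,"ay":0.0,"az":0.0,"grip":0.8},
    {"x":-1.1,"y":-9.0,"z":-30.0,"ax":0.0,"ay":0.0,"az":0.0,"grip":0.8},
    {"x":-1.2,"y":-9.0,"z":-31.7,"ax":0.0,"ay":0.0,"az":0.0,"grip":0.8},
    {"x":-1.2,"y":-7.0,"z":-31.7,"ax":0.0,"ay":0.0,"az":0.0,"grip":0.8},
    {"x":-1.2,"y":-6.0,"z":-31.7,"ax":0.0,"ay":0.0,"az":0.0,"grip":0.8},
  ],
)

```text
time_s: 8.05
eef_pos: [0.5518, -0.1488, 0.0901]
eef_rot: [-0.707, 0.707, -0.001, 0.001]
wrist_force: [-0.3, 0.7, 0.6]
opening: 0.201
```

```bash
python3 - <<'E'
from h import *
totool([(.553,-.148,.031),(.553,-.1,.031),(.615,.15,.031)])
snap("s6")
E
```

```text
t 8.05 pos [ 0.5518 -0.1488  0.0901] op 0.201 F [-0.3  0.7  0.6]
turn [ 0.    -0.002 -0.   ]
(0.553, -0.148, 0.031) [0.12 5.91 0.08]
(0.553, -0.1, 0.031) [0.11 5.91 4.88]
(0.615, 0.15, 0.031) [ 6.25  5.9  29.89]
scene [(array([12.8, 18.5]), np.int32(70), array([-0.9674, -0.2523])), (array([ 2.9, 35.7]), np.int32(107), array([-0.8776, -0.3312])), (array([346.7, 164.1]), np.int32(77), array([0.5673, 0.1931])), (array([244. , 201.8]), np.int32(84), array([ 0.4581, -0.1356])), (array([273.2, 214.8]), np.int32(96), array([ 0.5547, -0.1024]))]
top [(array([263.9, 210.5]), np.int32(58), array([0.564, 0.195])), (array([350.1, 214.6]), np.int32(50), array([ 0.5527, -0.0969])), (array([360.2, 243.8]), np.int32(63), array([ 0.4549, -0.1315]))]
```

View pics/s6.png

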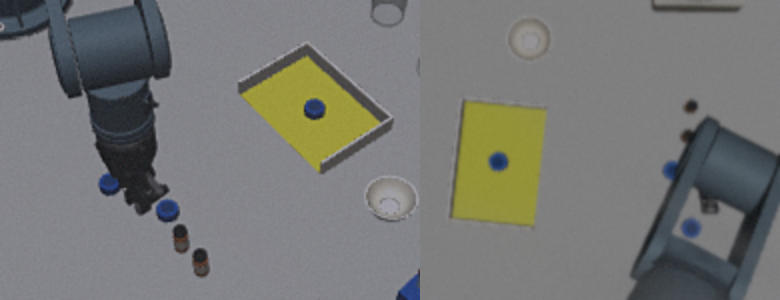

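Cap B lies in the middle of the tray at (0.566, 0.194), and both vials are still standing. Now I lower behind A and push.

Call:
apply_moves(
  increments=[
    {"x":0.1,"y":3.0,"z":0.0,"ax":0.0,"ay":0.0,"az":0.0,"grip":0.8},
    {"x":0.1,"y":5.5,"z":0.0,"ax":0.0,"ay":0.0,"az":0.0,"grip":0.8},
    {"x":0.1,"y":5.9,"z":0.5,"ax":0.0,"ay":0.0,"az":0.0,"grip":0.8},
    {"x":0.1,"y":5.9,"z":1.5,"ax":0.0,"ay":0.0,"az":0.0,"grip":0.8},
    {"x":0.1,"y":5.9,"z":2.5,"ax":0.0,"ay":0.0,"az":0.0,"grip":0.8},
    {"x":0.1,"y":5.9,"z":4.0,"ax":0.0,"ay":0.0,"az":0.0,"grip":0.8},
    {"x":0.1,"y":5.9,"z":6.0,"ax":0.0,"ay":0.0,"az":0.0,"grip":0.8},
    {"x":0.4,"y":5.9,"z":8.0,"ax":0.0,"ay":0.0,"az":0.0,"grip":0.8},
    {"x":0.9,"y":5.9,"z":10.0,"ax":0.0,"ay":0.0,"az":0.0,"grip":0.8},
    {"x":1.3,"y":5.9,"z":11.5,"ax":0.0,"ay":0.0,"az":0.0,"grip":0.8},
    {"x":1.5,"y":5.9,"z":12.2,"ax":0.0,"ay":0.0,"az":0.0,"grip":0.8},
  ],
)

```text
time_s: 9.52
eef_pos: [0.567, -0.0246, 0.0307]
eef_rot: [0.707, -0.707, 0.001, 0.001]
wrist_force: [0.2, -1.3, 0.6]
opening: 0.196
```

```bash
python3 - <<'E'
from h import *
totool([(.617,.15,.031)])
snap("s7")
E
```

```text
t 9.525 pos [ 0.567  -0.0246  0.0307] op 0.196 F [ 0.2 -1.3  0.6]
turn [-0.     0.    -0.002]
(0.617, 0.15, 0.031) [ 5.   -0.03 17.46]
scene [(array([14.3, 20. ]), np.int32(57), array([-0.9527, -0.2523])), (array([ 2.8, 36.1]), np.int32(104), array([-0.8752, -0.3326])), (array([346.7, 164.1]), np.int32(77), array([0.5673, 0.1931])), (array([244.4, 201.6]), np.int32(93), array([ 0.4583, -0.1344]))]
top [(array([263.9, 210.5]), np.int32(58), array([0.564, 0.195])), (array([360.1, 243.7]), np.int32(63), array([ 0.4551, -0.1311]))]
```

View pics/s7.png

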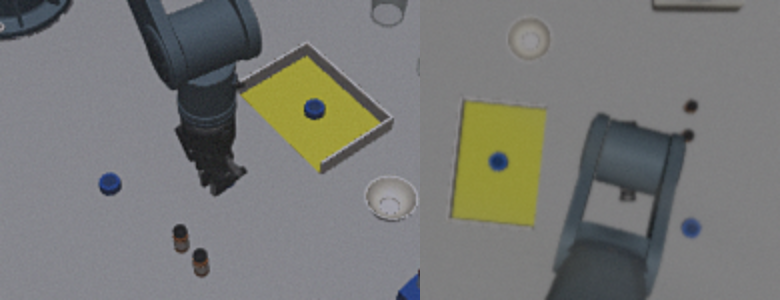

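A is hidden in front of the fingers, its old spot is empty, the vials haven't moved and B lies in the tray. Continuing.

Call:
apply_moves(
  increments=[
    {"x":0.3,"y":0.0,"z":1.0,"ax":0.0,"ay":0.0,"az":0.0,"grip":0.8},
    {"x":0.8,"y":0.0,"z":3.0,"ax":0.0,"ay":0.0,"az":0.0,"grip":0.8},
    {"x":1.4,"y":0.0,"z":5.0,"ax":0.0,"ay":0.0,"az":0.0,"grip":0.8},
    {"x":2.0,"y":0.0,"z":7.0,"ax":0.0,"ay":0.0,"az":0.0,"grip":0.8},
    {"x":2.6,"y":0.0,"z":9.0,"ax":0.0,"ay":0.0,"az":0.0,"grip":0.8},
    {"x":3.2,"y":0.0,"z":11.0,"ax":0.0,"ay":0.0,"az":0.0,"grip":0.8},
    {"x":3.8,"y":0.0,"z":13.0,"ax":0.0,"ay":0.0,"az":0.0,"grip":0.8},
    {"x":4.4,"y":0.0,"z":15.0,"ax":0.0,"ay":0.0,"az":0.0,"grip":0.8},
    {"x":4.8,"y":0.0,"z":16.5,"ax":0.0,"ay":0.0,"az":0.0,"grip":0.8},
    {"x":5.0,"y":0.0,"z":17.4,"ax":0.0,"ay":0.0,"az":0.0,"grip":0.8},
    {"x":5.0,"y":0.0,"z":17.4,"ax":0.0,"ay":0.0,"az":0.0,"grip":0.8},
  ],
)

```text
time_s: 11.0
eef_pos: [0.6169, 0.1494, 0.0306]
eef_rot: [0.707, -0.707, 0.0, 0.001]
wrist_force: [-0.3, -0.2, 0.4]
opening: 0.198
```

```bash
python3 - <<'E'
from h import *
totool([(.457,-.182,.09)])
E
```

```text
t 11.0 pos [0.6169 0.1494 0.0306] op 0.198 F [-0.3 -0.2  0.4]
turn [-0.     0.001 -0.002]
(0.457, -0.182, 0.09) [-16.03  -5.93 -33.12]
```

Call:
apply_moves(
  increments=[
    {"x":0.0,"y":0.0,"z":-2.0,"ax":0.0,"ay":0.0,"az":0.0,"grip":0.8},
    {"x":0.0,"y":-4.0,"z":-3.0,"ax":0.0,"ay":0.0,"az":0.0,"grip":0.8},
    {"x":-1.0,"y":-9.0,"z":-5.0,"ax":0.0,"ay":0.0,"az":0.0,"grip":0.8},
    {"x":-3.5,"y":-9.0,"z":-10.0,"ax":0.0,"ay":0.0,"az":0.0,"grip":0.8},
    {"x":-6.0,"y":-9.0,"z":-15.0,"ax":0.0,"ay":0.0,"az":0.0,"grip":0.8},
    {"x":-8.5,"y":-9.0,"z":-20.0,"ax":0.0,"ay":0.0,"az":0.0,"grip":0.8},
    {"x":-11.0,"y":-9.0,"z":-25.0,"ax":0.0,"ay":0.0,"az":0.0,"grip":0.8},
    {"x":-13.5,"y":-9.0,"z":-30.0,"ax":0.0,"ay":0.0,"az":0.0,"grip":0.8},
    {"x":-16.0,"y":-9.0,"z":-33.2,"ax":0.0,"ay":0.0,"az":0.0,"grip":0.8},
    {"x":-16.0,"y":-6.0,"z":-33.2,"ax":0.0,"ay":0.0,"az":0.0,"grip":0.8},
    {"x":-16.0,"y":-6.0,"z":-33.2,"ax":0.0,"ay":0.0,"az":0.0,"grip":0.8},
  ],
)

```text
time_s: 12.38
eef_pos: [0.4546, -0.1833, 0.0891]
eef_rot: [0.708, -0.706, 0.003, 0.001]
wrist_force: [-0.6, 0.3, -0.4]
opening: 0.203
```

```bash
python3 - <<'E'
from h import *
totool([(.4565,-.182,.031),(.512,.14,.031)])
snap("s8")
E
```

```text
t 12.375 pos [ 0.4546 -0.1833  0.0891] op 0.203 F [-0.6  0.3 -0.4]
turn [-0.003 -0.002 -0.006]
(0.4565, -0.182, 0.031) [0.22 5.81 0.12]
(0.512, 0.14, 0.031) [ 5.7   5.87 32.33]
scene [(array([ 9.7, 16.3]), np.int32(26), array([-0.9927, -0.2552])), (array([20.3, 19.8]), np.int32(30), array([-0.9359, -0.2334])), (array([ 3. , 34.5]), np.int32(110), array([-0.886 , -0.3277])), (array([346.7, 164. ]), np.int32(75), array([0.5671, 0.1932])), (array([354.4, 176.2]), np.int32(81), array([0.6185, 0.1753])), (array([244.4, 201.4]), np.int32(89), array([ 0.4576, -0.1339]))]
top [(array([269.5, 195.3]), np.int32(55), array([0.6155, 0.1768])), (array([263.9, 210.5]), np.int32(58), array([0.564, 0.195])), (array([360.2, 243.7]), np.int32(62), array([ 0.4551, -0.1315]))]
```

View pics/s8.png

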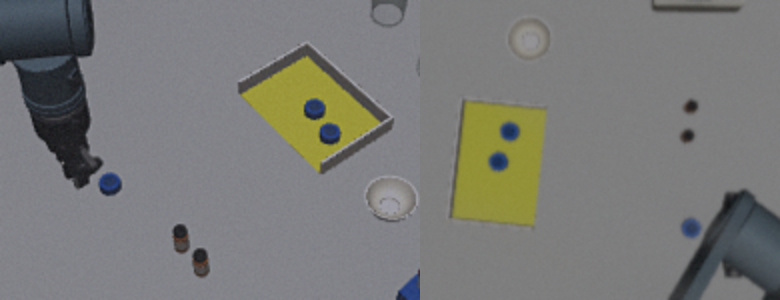

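A lies in the tray at (0.617, 0.176), the vials are unmoved, and the fingers hover behind C. Lowering and pushing C.

Call:
apply_moves(
  increments=[
    {"x":0.2,"y":3.0,"z":0.0,"ax":0.0,"ay":0.0,"az":-0.005,"grip":0.8},
    {"x":0.2,"y":5.5,"z":0.0,"ax":0.0,"ay":0.0,"az":-0.005,"grip":0.8},
    {"x":0.2,"y":5.8,"z":0.5,"ax":0.0,"ay":0.0,"az":-0.005,"grip":0.8},
    {"x":0.2,"y":5.8,"z":1.5,"ax":0.0,"ay":0.0,"az":-0.005,"grip":0.8},
    {"x":0.2,"y":5.8,"z":2.5,"ax":0.0,"ay":0.0,"az":-0.005,"grip":0.8},
    {"x":0.2,"y":5.8,"z":4.0,"ax":0.0,"ay":0.0,"az":-0.005,"grip":0.8},
    {"x":0.4,"y":5.8,"z":6.0,"ax":0.0,"ay":0.0,"az":-0.005,"grip":0.8},
    {"x":0.9,"y":5.8,"z":8.0,"ax":0.0,"ay":0.0,"az":-0.005,"grip":0.8},
    {"x":1.4,"y":5.8,"z":10.0,"ax":0.0,"ay":0.0,"az":-0.005,"grip":0.8},
    {"x":1.9,"y":5.8,"z":12.0,"ax":0.0,"ay":0.0,"az":-0.005,"grip":0.8},
    {"x":2.2,"y":5.8,"z":13.3,"ax":0.0,"ay":0.0,"az":-0.005,"grip":0.8},
    {"x":2.3,"y":5.8,"z":14.0,"ax":0.0,"ay":0.0,"az":-0.005,"grip":0.8},
  ],
)

```text
time_s: 13.98
eef_pos: [0.4798, -0.0424, 0.0333]
eef_rot: [0.707, -0.707, -0.001, -0.001]
wrist_force: [0.5, -1.3, 0.2]
opening: 0.197
```

```bash
python3 - <<'E'
from h import *
totool([(.510,.11,.031),(.511,.145,.031)])
snap("s9")
E
```

```text
t 13.975 pos [ 0.4798 -0.0424  0.0333] op 0.197 F [ 0.5 -1.3  0.2]
turn [-0.     0.001  0.003]
(0.51, 0.11, 0.031) [ 3.03  0.24 15.23]
(0.511, 0.145, 0.031) [ 3.13  0.24 18.73]
scene [(array([12.5, 19.6]), np.int32(51), array([-0.9611, -0.2566])), (array([ 3.2, 35.3]), np.int32(98), array([-0.8794, -0.3292])), (array([346.7, 164.1]), np.int32(78), array([0.5674, 0.1929])), (array([354.5, 176.2]), np.int32(81), array([0.6186, 0.1754]))]
top [(array([269.5, 195.3]), np.int32(55), array([0.6155, 0.1768])), (array([263.9, 210.5]), np.int32(58), array([0.564, 0.195]))]
```

View pics/s9.png

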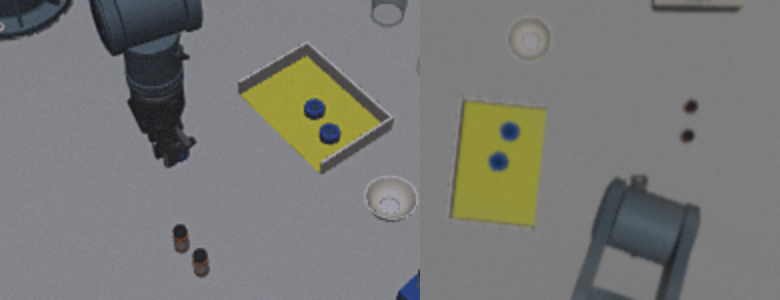

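C is captive in front of the fingers (blue at (182,155)), and nothing else has moved. Sweeping it in.

Call:
apply_moves(
  increments=[
    {"x":0.2,"y":0.2,"z":1.0,"ax":0.0,"ay":0.0,"az":0.0,"grip":0.8},
    {"x":0.7,"y":0.2,"z":3.0,"ax":0.0,"ay":0.0,"az":0.0,"grip":0.8},
    {"x":1.2,"y":0.2,"z":5.0,"ax":0.0,"ay":0.0,"az":0.0,"grip":0.8},
    {"x":1.7,"y":0.2,"z":7.0,"ax":0.0,"ay":0.0,"az":0.0,"grip":0.8},
    {"x":2.2,"y":0.2,"z":9.0,"ax":0.0,"ay":0.0,"az":0.0,"grip":0.8},
    {"x":2.7,"y":0.2,"z":11.0,"ax":0.0,"ay":0.0,"az":0.0,"grip":0.8},
    {"x":3.0,"y":0.2,"z":13.0,"ax":0.0,"ay":0.0,"az":0.0,"grip":0.8},
    {"x":3.1,"y":0.2,"z":15.0,"ax":0.0,"ay":0.0,"az":0.0,"grip":0.8},
    {"x":3.1,"y":0.2,"z":17.0,"ax":0.0,"ay":0.0,"az":0.0,"grip":0.8},
    {"x":3.1,"y":0.2,"z":18.2,"ax":0.0,"ay":0.0,"az":0.0,"grip":0.8},
    {"x":3.1,"y":0.2,"z":18.7,"ax":0.0,"ay":0.0,"az":0.0,"grip":0.8},
    {"x":3.1,"y":0.2,"z":18.7,"ax":0.0,"ay":0.0,"az":0.0,"grip":0.8},
  ],
)

```text
time_s: 15.58
eef_pos: [0.5105, 0.1443, 0.0312]
eef_rot: [0.707, -0.707, -0.001, -0.001]
wrist_force: [0.6, 0.3, 0.2]
opening: 0.201
```

Call:
apply_moves(
  increments=[
    {"x":0.0,"y":0.0,"z":-2.0,"ax":0.0,"ay":0.0,"az":0.0,"grip":0.8},
    {"x":0.0,"y":-4.0,"z":-3.0,"ax":0.0,"ay":0.0,"az":0.0,"grip":0.8},
    {"x":0.0,"y":-9.0,"z":-5.0,"ax":0.0,"ay":0.0,"az":0.0,"grip":0.8},
    {"x":-1.0,"y":-14.0,"z":-10.0,"ax":0.0,"ay":0.0,"az":0.0,"grip":0.8},
    {"x":-3.0,"y":-16.0,"z":-15.0,"ax":0.0,"ay":0.0,"az":0.0,"grip":0.8},
    {"x":-5.0,"y":-16.0,"z":-20.0,"ax":0.0,"ay":0.0,"az":0.0,"grip":0.8},
    {"x":-7.0,"y":-16.0,"z":-25.0,"ax":0.0,"ay":0.0,"az":0.0,"grip":0.8},
    {"x":-9.0,"y":-16.0,"z":-30.0,"ax":0.0,"ay":0.0,"az":0.0,"grip":0.8},
    {"x":-9.0,"y":-16.0,"z":-30.0,"ax":0.0,"ay":0.0,"az":0.0,"grip":0.8},
  ],
)

```text
time_s: 16.7
eef_pos: [0.419, -0.1595, 0.1911]
eef_rot: [-0.707, 0.707, -0.001, 0.003]
wrist_force: [1.2, 0.3, -0.2]
opening: 0.195
```

```bash
python3 - <<'E'
from h import *
totool([])
snap("s10")
im=vision.camera("scene")
print([v for v in vials("scene",im) if .55<v[2][0]<.7 and abs(v[2][1]+.125)<.03])
im=vision.camera("top"); print([v for v in vials("top",im) if .55<v[2][0]<.7 and abs(v[2][1]+.125)<.03])
E
```

```text
t 16.7 pos [ 0.419  -0.1595  0.1911] op 0.195 F [ 1.2  0.3 -0.2]
turn [ 0.001 -0.006  0.003]
scene [(array([13.6, 19. ]), np.int32(76), array([-0.9618, -0.2512])), (array([ 2.9, 35.8]), np.int32(88), array([-0.8774, -0.3316])), (array([329.2, 158.4]), np.int32(77), array([0.5119, 0.1693])), (array([346.7, 164.1]), np.int32(78), array([0.5674, 0.1929])), (array([354.4, 176.3]), np.int32(83), array([0.6188, 0.175 ]))]
top [(array([269.5, 195.3]), np.int32(55), array([0.6155, 0.1768])), (array([263.8, 210.5]), np.int32(57), array([0.5639, 0.1953])), (array([270.5, 226.7]), np.int32(56), array([0.5094, 0.1718]))]
[(array([279.6, 225.4]), np.int32(34), array([ 0.6119, -0.1243])), (array([289.4, 237.6]), np.int32(35), array([ 0.6612, -0.1307])), (array([290.9, 246.6]), np.int32(7), array([ 0.6855, -0.1469]))]
[(array([360.2, 182.6]), np.int32(18), array([ 0.6588, -0.1273])), (array([358.6, 197.5]), np.int32(17), array([ 0.6095, -0.1223]))]
```

View pics/s10.png

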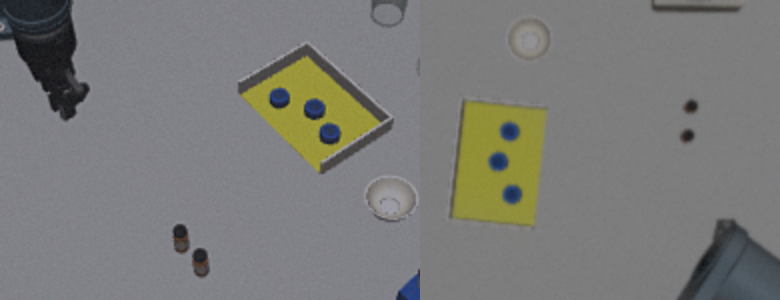

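All three caps are well inside the tray: the rearmost edge is about 25 mm past the mouth. Both vials stand within 1 mm of where they started, and the arm is clear. Handing in.

```bash
python3 -c "
from bench import ticket; print(ticket.hand_in())"
```

```text
the job is handed in; nothing more can be done
None
```

All three blue caps are in the white tray. I swept them one at a time along the bench through its open side, using the nearly shut fingertips as a two-point cradle. The job was handed in at about 17 s of the 67 s allowed.

**Final positions:** in both cameras the caps lie at about (0.565, 0.194), (0.617, 0.176) and (0.511, 0.171) m. Each is well clear of the walls and at least 25 mm past the mouth.

**Vials and glassware:** the two amber vials are upright and within 1 mm of their first measurements. The dish and beaker showed no change in the pictures. I did not re-measure the dispensers and the flask, but the arm never came near them.

**Forces:** wrist force read about 1.3 N or less at the end of every move.

**Disagreements and errors:** the two cameras differed by 2–4 mm on cap positions, which is mostly calibration. One early move call was refused because it did not list every field; nothing moved then.

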